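# Hold the cash safe's spring bolt back with its key

## Robot

A 7-joint arm with a two-finger parallel gripper is mounted at the origin on the work surface. World frame = base frame: x ahead of the robot, y to its left, z up, the work surface at z = 0. Lengths are in mm, angles in rad, forces in N, time in s.
With the tool pointing down it reaches from about 400 to 875 mm from the base axis. Payload 4.4 kg.
Tool frame: the origin (TCP) lies between the finger pads; the fingertips stand 22 mm ahead of it and the grasp point (between the pads) lies 3 mm ahead of it; z points along the fingers, y is the line along which they close (so a half turn about z gives the same grasp; the last joint's range is limited). The gripper opens to 85 mm and grips with 20 to 120 N. Pads are 22 mm wide; open, the fingers measure 114 mm over their backs; the gripper's body (76 mm by 85 mm) begins 54 mm behind the grasp point. The pads swing forward as they close: fully open they stand 13 mm farther back than shut.
Start: joints at [1.035, 0.628, 0.038, 1.517, -0.027, 0.996, -0.02], TCP at [294.288, -579.579, 232.013] pointing down, gripper open.
Joint ranges: [-3.06, 3.06], [-0.37, 2.12], [-1.25, 1.32], [0.18, 2.47], [-1.1, 4.24], [0.23, 1.98], [-2.94, 2.94]. Speed limits (rad/s): [2.57, 2.57, 3.14, 3.14, 3.14, 3.14, 3.14].

## Interface

Orientations are given as [roll, pitch, yaw] about the fixed x, y, z axes, in that order (R = Rz(yaw) Ry(pitch) Rx(roll)).
In Python, from cell import ctrl gives the robot as it stands.
- The arm moves only by the tool step_arm, never from a script. Its argument "plan" is a list of rows, each an object of numbers: "dx", "dy", "dz": the shift along the tool's x, y, z scaled (see below); "ax", "ay", "az": the turn, a rotation vector about the tool's x, y, z scaled (see below); "gripper": the opening, from 0 (shut) to 1 (fully open). A call has 1 to 20 rows; each row shifts and turns the commanded pose from where the row before left it, along the tool's axes as they then stand; what a row does not reach is not made up. The controller multiplies each number of a shift by 0.3 m and each number of a turn by 90 degrees. A row lasts 1/8 s, in which the tool goes at most 62.5 mm and 10.7 degrees, less where a joint would pass 70% of its speed; a pose out of reach is approached as far as the arm can. A call with a number of a shift or a turn outside -1 to 1 is refused whole. A call with a gripper value outside its range is refused whole. The fingers move at their own pace and stop on an object; the grip force is fixed at half the most. Time passes only in rows, so rows that do not move let the fingers close. It gives the time, the measured TCP pose, the force, the opening and the grip force at its end, in the units of the state.
- ctrl.read_state(): the state, without advancing time (a new reading comes with each control period).
- ctrl.get_image(name): name is "scene" or "side" or "wrist"; returns a dict with "color" (480x640x3 uint8, red, green, blue), "range_z" (480x640 float32, mm along the optical axis (not along the pixel's ray), 0 where there is no reading), "fx", "fy", "cx", "cy" (pixels), "T" (4x4, takes a point from camera to world coordinates); the wrist camera has in their place "T_tool_cam" (4x4, takes a point from camera to tool coordinates, whose origin is the TCP and whose axes are the flange's). Camera axes: x right, y down, z forward; pixel columns grow to the right and rows downward; lengths in mm; the calibration is good to about 2 mm. A picture is of the moment at which its call begins: read the wrist's pose just before it.
- ctrl.finish_job(): hands the job in; it is judged then, once.
The state is a dict: "clock": time; "qpos": joint angles; "qd": joint speeds; "tau": joint torques, N m; "eef_pos": TCP position; "tool_rot": TCP orientation; "force": force on the tool from outside, world axes, zero at the start; "torque": the same for the moment, N m; "width": finger opening in mm; "gripper_force": force on a finger pad.
Only numpy, scipy, OpenCV 4.12 (cv2) and the standard library are available. Lean on these libraries where they do the work, as an engineer would, in place of code of your own. Each camera call takes 0.05 s, during which the arm holds its last target. There are 200 camera calls.

## Task

Unlock the little cash safe on the desk: pull the black knob on its lid sideways along its guides until it clicks open and the dust shutter leaves the keyhole clear, then take the safe's key (the one with the flat rectangular bow) from the wooden block, push it fully home in the keyhole, working it past the sticky pins, and turn it a quarter turn clockwise to the stop. The lock springs back, so finish while still gripping the key and holding it turned, so that the bolt stays drawn; leave the shutter open, the other two keys in the block and everything else on the desk where it is.

Things in the scene. Friction and masses are not known exactly. Their poses are not given: they have to be found in the camera images.
- safe: Fixed grey steel cash safe, 180 (x) by 220 (y) by 90 mm high; origin under its centre, z up. On the lid: a 6 mm steel lock plate and two dark rails (10 mm high, along y, 36 mm apart inside, centred on x = -20 mm) guiding a dust shutter; in front of the keyhole (-x) a steel bolt that draws back as the lock turns.
- keyhole (a point): Centre of the keyhole's mouth on top of the lock plate, 96 mm above the desk, at (-20, -45, 96) mm in the safe's frame, axes as the safe's. A vertical slot 18 mm long along the safe's x, 6 mm wide along y, mouth bevelled 2 mm; from 8 mm down it goes on as an 18 by 5 mm slot in the turning plug. Key fully home: tip 26 mm deep, collar on the plate.
- shutter (a joint): Travel of the dust shutter, m: 0 = shut, covering the keyhole (the start); 0.040 = fully open, stop. It moves along the safe's +y. A click detent holds it near both ends: about 5 N is needed to leave either end; between them it slides with about 1 N and stays where left. A steel plate 34 mm wide, 3 mm thick, its top 3.5 mm above the lock plate.
- knob_top (a point): Centre of the top of the shutter's black round upright knob: 18 mm diameter, 22 mm high, on an 8 mm stem of 8 mm height; its top is 129.5 mm above the desk and it stands 50 mm to the safe's +y from the keyhole when shut, 90 mm when open. Moves with the shutter; axes as the safe's.
- plug (a joint): Turn of the lock's plug, rad: 0 locked (start), grows clockwise seen from above, stop at 1.5. A spring returns it (0.02 N m at 0, 0.11 at the stop); the key has 0.1 rad of play. Two sprung pins in it, 13 and 19 mm below the plate's top, stick: 5 to 15 N of push passes them, small twists help. The key turns only fully home; turned, it cannot come out.
- key: The safe's key, steel, 60 g, 70 mm long, upright in any slot of the block. Origin at its lower tip's centre, z up the shank, y along the width of bow and bits. Bits: 0-14 mm up, 16 mm wide, 4 thick, alike both sides (a half turn is the same). Shank 5 mm. Collar 16 mm diameter, 26-30 mm up, rests on block or lock plate. Bow: flat rectangle 32 wide (y), 8 thick (x), 40-70 mm up; grip its 8 mm.
- key_bow (a point): Centre of the key's rectangular bow, 57 mm above its tip; axes as the key's.
- key_block: Fixed wooden block, 60 (x) by 190 (y) by 42 mm high, origin at the centre of its underside; three slots in its top at y = -60, 0, +60 mm, 19 mm long along y, 7 mm wide, 34 mm deep. A key stands in each, its bow along the block's y; tips 16 mm above the desk.
- key_round: Another steel key in the block, with a round disc bow of 28 mm; leave it. Origin at its tip.
- key_tee: Another steel key in the block, with a T-bar for a bow, 34 mm wide; leave it. Origin at its tip.
- tape: Roll of brown tape, 52 mm diameter, 18 mm high, lying on the safe's lid behind the keyhole; leave it. Origin at the centre of its underside.
- mug: White mug, 80 mm diameter, 90 mm high, at the back; leave it. Origin under its centre.
- can: Steel can with a yellow band, 66 mm diameter, 110 mm high, at the back; leave it. Origin under its centre.
- calculator: Grey calculator, 75 by 120 by 12 mm, at the left edge; leave it. Origin under its centre.
- stapler: Black stapler, 34 by 130 by 45 mm, at the right edge; leave it. Origin under its centre.

How it is judged:
By the outcome, as a careful person would: the job done as asked, in the order asked, and still so for the second after the job is handed in, while the arm keeps its last pose, push and grip.
It also fails if it takes over 58 s, if anything falls off the work surface, if the arm or the gripper's body presses on something with over 40 N, if the wrist force passes 120 N, or if a joint passes its speed limit or range.

## Working session

There is one attempt and no reset: what is moved stays moved. The work goes in short steps, Python scripts to look and compute and a tool call to move; the robot and the scene stay as the last step left them, time stands still between calls to the robot, and variables do not carry over. Pictures are saved under pics/ and viewed, at most 10 in all, crops included, and the job is handed in when it is done.

Besides the shell and the picture viewer there is one more tool, called after ">>>" as a command line: name --argument value ..., lists and objects as JSON in quotes. step_arm: Moves the arm, as the interface text tells. Shifts and turns lie within -1 to 1; 1 stands for 0.3 m of shift or 90 degrees of turn. Its arguments: {"type":"object","properties":{"plan":{"type":"array"}},"required":["plan"]}

```bash
ls; mkdir -p pics
python3 - <<'E'
from cell import ctrl
import cv2,numpy as np
s=ctrl.read_state();print({k:np.round(v,3) for k,v in s.items()})
for n in("scene","side"):
    i=ctrl.get_image(n);cv2.imwrite(f"pics/{n}0.png",i["color"][:,:,::-1]);np.savez(f"{n}0.npz",**i);print(n,i["fx"],np.round(i["T"],3))
E
```

```text
pics
{'clock': np.float64(0.0), 'qpos': array([ 1.035,  0.629,  0.038,  1.518, -0.027,  0.996, -0.02 ]), 'qd': array([-0.001, -0.002,  0.002,  0.   , -0.001, -0.001, -0.001]), 'tau': array([-0.0000e+00, -5.6339e+01,  1.2260e+00, -1.9344e+01,  1.1000e-02,
        1.1000e-02,  0.0000e+00]), 'eef_pos': array([ 294.018, -579.011,  231.1  ]), 'tool_rot': array([-3.14,  0.  ,  0.47]), 'force': array([0.321, 0.821, 0.287]), 'torque': array([ 0.03 , -0.02 , -0.018]), 'gripper_force': np.float64(0.0), 'width': np.float64(85.296)}
scene 494.2458846899011 [[ 8.620000e-01  3.470000e-01 -3.690000e-01  1.153479e+03]
 [ 5.060000e-01 -6.110000e-01  6.080000e-01 -8.745070e+02]
 [-1.400000e-02 -7.110000e-01 -7.030000e-01  1.111197e+03]
 [ 0.000000e+00  0.000000e+00  0.000000e+00  1.000000e+00]]
side 606.5202744833434 [[ 7.02000e-01 -3.63000e-01  6.13000e-01 -2.03840e+02]
 [-7.12000e-01 -3.76000e-01  5.93000e-01 -7.99823e+02]
 [ 1.60000e-02 -8.53000e-01 -5.22000e-01  8.13021e+02]
 [ 0.00000e+00  0.00000e+00  0.00000e+00  1.00000e+00]]
```

View pics/scene0.png

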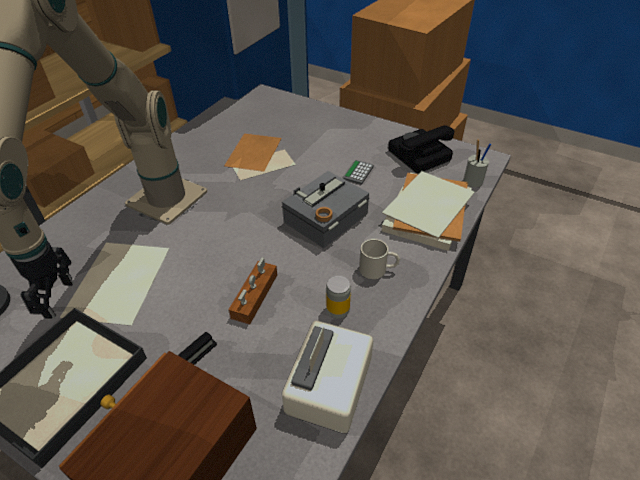

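View pics/side0.png

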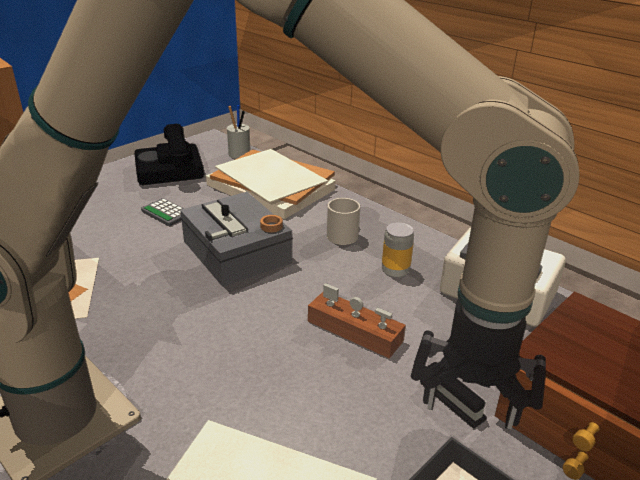

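The scene picture shows the safe around (325,205) with its knob at (322,187) and the tape at (323,214). The block is at (254,292), with keys at (262,265), (252,281) and (242,297). In the side view the keys are at (331,292), (356,305) and (383,318), and the leftmost looks rectangular. Next I'll measure roughly.

```bash
cat > h.py <<'E'
import numpy as np,cv2
from scipy.spatial.transform import Rotation as R
def ray(i,uv,T=None):
    T=i["T"] if T is None else T
    uv=np.atleast_2d(uv).astype(float)
    d=np.c_[(uv[:,0]-i["cx"])/i["fx"],(uv[:,1]-i["cy"])/i["fy"],np.ones(len(uv))]
    return T[:3,3],d@T[:3,:3].T
def plane(i,uv,z,T=None):
    o,d=ray(i,uv,T);return o+d*((z-o[2])/d[:,2])[:,None]
def cloud(i,T=None):
    v,u=np.mgrid[:480,:640];o,d=ray(i,np.c_[u.ravel(),v.ravel()],T)
    return (o+d*i["range_z"].reshape(-1,1)).reshape(480,640,3)
def tri(i,a,j,b):
    o,d=ray(i,a);p,e=ray(j,b);d=d[0];e=e[0]
    s=np.linalg.lstsq(np.c_[d,-e],p-o,rcond=None)[0]
    return (o+s[0]*d+p+s[1]*e)/2,np.linalg.norm(o+s[0]*d-p-s[1]*e)
def wrist(ctrl):
    s=ctrl.read_state();i=dict(ctrl.get_image("wrist"))
    M=np.eye(4);M[:3,:3]=R.from_euler("xyz",s["tool_rot"]).as_matrix();M[:3,3]=s["eef_pos"]
    i["T"]=M@i["T_tool_cam"];return i,s
E
python3 - <<'E'
from h import *
S=dict(np.load("scene0.npz"));D=dict(np.load("side0.npz"))
for n,a,b in(("key1",(262,264),(331,292)),("key2",(252,281),(356,305)),("key3",(242,297),(383,318)),("knob",(322,186),(225,209)),("tape",(323,213),(271,222))):
    print(n,tri(S,a,D,b))
for i,box_s in((S,(270,170,380,250)),(D,(170,180,310,300))):
    c=cloud(i);x0,y0,x1,y1=box_s;p=c[y0:y1,x0:x1].reshape(-1,3)
    q=p[abs(p[:,2]-90)<4][:,:2];print("safe",cv2.minAreaRect(q.astype(np.float32)))
for i,b in((S,(220,250,290,330)),(D,(300,280,415,360))):
    c=cloud(i);x0,y0,x1,y1=b;p=c[y0:y1,x0:x1].reshape(-1,3)
    q=p[abs(p[:,2]-42)<3][:,:2];print("block",cv2.minAreaRect(q.astype(np.float32)))
E
```

```text
key1 (array([ 519.18498799, -144.70600463,   71.35835312]), np.float64(5.4342419254016034))
key2 (array([ 528.03747177, -205.42285939,   66.28432527]), np.float64(2.147055003926291))
key3 (array([ 537.35660514, -265.18371005,   64.67435446]), np.float64(4.311612678074844))
knob (array([521.74966431, 193.47923762, 122.2080678 ]), np.float64(2.3287798894872562))
tape (array([579.14825618, 100.26547096, 103.96312839]), np.float64(2.8535882936129795))
safe ((615.3092041015625, 168.88919067382812), (228.81982421875, 341.3322448730469), 78.56099700927734)
safe ((539.0992431640625, 181.65420532226562), (231.48138427734375, 186.34092712402344), 77.68964385986328)
block ((527.678955078125, -205.27105712890625), (63.60835266113281, 193.14215087890625), 11.198981285095215)
block ((527.1487426757812, -206.75376892089844), (66.4859390258789, 192.84425354003906), 11.10397720336914)
```

>>> step_arm --plan '[{"dx": 0.128, "dy": -0.135, "dz": -0.02}, {"dx": 0.128, "dy": -0.135, "dz": -0.02}, {"dx": 0.128, "dy": -0.135, "dz": -0.02}, {"dx": 0.128, "dy": -0.135, "dz": -0.02}, {"dx": 0.128, "dy": -0.135, "dz": -0.02}, {"dx": 0.128, "dy": -0.135, "dz": -0.02}, {"dx": 0.128, "dy": -0.135, "dz": -0.02}, {"dx": 0.128, "dy": -0.135, "dz": -0.02}, {"dx": 0.128, "dy": -0.135, "dz": -0.02}, {"dx": 0.128, "dy": -0.135, "dz": -0.02}, {"dx": 0.128, "dy": -0.135, "dz": -0.02}, {"dx": 0.128, "dy": -0.135, "dz": -0.02}, {"dx": 0.128, "dy": -0.135, "dz": -0.02}, {"dx": 0.128, "dy": -0.135, "dz": -0.02}, {"az": 0.109, "gripper": 0.6}, {"az": 0.109, "gripper": 0.6}, {"az": 0.109, "gripper": 0.6}, {"az": 0.109, "gripper": 0.6}, {"gripper": 0.6}, {"gripper": 0.6}]'

```text
invalid input
```

Run:
```python
from cell import ctrl
from h import *
i,s=wrist(ctrl);np.savez("w1.npz",**i);cv2.imwrite("pics/w1.png",i["color"][:,:,::-1])
print(s["clock"],s["eef_pos"],s["tool_rot"],s["qpos"],s["width"]);print(i["T_tool_cam"],i["fx"])
```

```text
0.1 [ 294.07251736 -579.05597293  231.19329864] [-3.13990159e+00 -4.11806490e-05  4.69818217e-01] [ 1.0351764   0.62924383  0.0384315   1.51824874 -0.02705902  0.99630759
 -0.01998073] 85.25300833505555
[[-8.67415664e-04 -9.66534422e-01 -2.56535491e-01  6.43919145e+01]
 [ 9.99999620e-01 -8.16162479e-04 -3.06258613e-04  4.54479346e-01]
 [ 8.66348490e-05 -2.56535659e-01  9.66534763e-01 -1.41854203e+02]
 [ 0.00000000e+00  0.00000000e+00  0.00000000e+00  1.00000000e+00]] 394.33888146350944
```

View pics/w1.png

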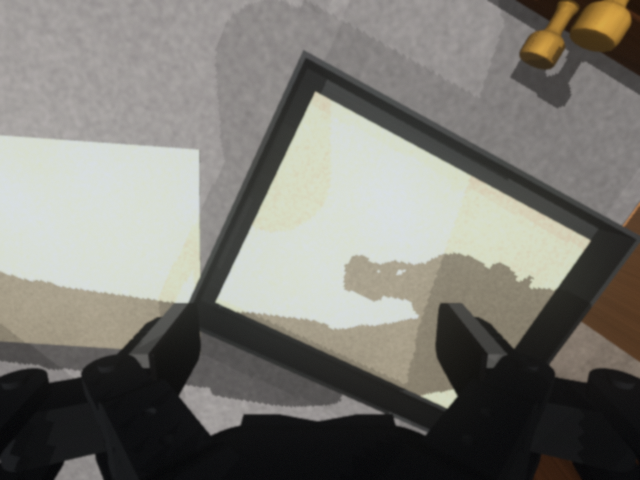

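The move was refused, probably because every key is needed in each row. The picture shows only the tray under the start pose.

>>> step_arm --plan '[{"dx": 0.128, "dy": -0.135, "dz": -0.02, "ax": 0, "ay": 0, "az": 0, "gripper": 0.6}, {"dx": 0.128, "dy": -0.135, "dz": -0.02, "ax": 0, "ay": 0, "az": 0, "gripper": 0.6}, {"dx": 0.128, "dy": -0.135, "dz": -0.02, "ax": 0, "ay": 0, "az": 0, "gripper": 0.6}, {"dx": 0.128, "dy": -0.135, "dz": -0.02, "ax": 0, "ay": 0, "az": 0, "gripper": 0.6}, {"dx": 0.128, "dy": -0.135, "dz": -0.02, "ax": 0, "ay": 0, "az": 0, "gripper": 0.6}, {"dx": 0.128, "dy": -0.135, "dz": -0.02, "ax": 0, "ay": 0, "az": 0, "gripper": 0.6}, {"dx": 0.128, "dy": -0.135, "dz": -0.02, "ax": 0, "ay": 0, "az": 0, "gripper": 0.6}, {"dx": 0.128, "dy": -0.135, "dz": -0.02, "ax": 0, "ay": 0, "az": 0, "gripper": 0.6}, {"dx": 0.128, "dy": -0.135, "dz": -0.02, "ax": 0, "ay": 0, "az": 0, "gripper": 0.6}, {"dx": 0.128, "dy": -0.135, "dz": -0.02, "ax": 0, "ay": 0, "az": 0, "gripper": 0.6}, {"dx": 0.128, "dy": -0.135, "dz": -0.02, "ax": 0, "ay": 0, "az": 0, "gripper": 0.6}, {"dx": 0.128, "dy": -0.135, "dz": -0.02, "ax": 0, "ay": 0, "az": 0, "gripper": 0.6}, {"dx": 0.128, "dy": -0.135, "dz": -0.02, "ax": 0, "ay": 0, "az": 0, "gripper": 0.6}, {"dx": 0.128, "dy": -0.135, "dz": -0.02, "ax": 0, "ay": 0, "az": 0, "gripper": 0.6}, {"dx": 0, "dy": 0, "dz": 0, "ax": 0, "ay": 0, "az": 0.109, "gripper": 0.6}, {"dx": 0, "dy": 0, "dz": 0, "ax": 0, "ay": 0, "az": 0.109, "gripper": 0.6}, {"dx": 0, "dy": 0, "dz": 0, "ax": 0, "ay": 0, "az": 0.109, "gripper": 0.6}, {"dx": 0, "dy": 0, "dz": 0, "ax": 0, "ay": 0, "az": 0.109, "gripper": 0.6}, {"dx": 0, "dy": 0, "dz": 0, "ax": 0, "ay": 0, "az": 0, "gripper": 0.6}, {"dx": 0, "dy": 0, "dz": 0, "ax": 0, "ay": 0, "az": 0, "gripper": 0.6}]'

```text
clock: 2.65
eef_pos: [516.8, 169.4, 315.9]
tool_rot: [3.141, 0.0, -0.212]
force: [-0.5, -0.7, 0.4]
width: 51.2
gripper_force: 0.0
```

Run:
```python
from cell import ctrl
from h import *
i,s=wrist(ctrl);np.savez("w2.npz",**i);cv2.imwrite("pics/w2.png",i["color"][:,:,::-1])
print(s["clock"],s["eef_pos"],s["tool_rot"],s["qpos"],s["width"])
```

```text
2.65 [516.83821385 169.43525453 315.90658024] [ 3.14148617e+00  2.47923326e-04 -2.12101864e-01] [-0.37362349  0.38707815  0.00755486  1.70073353 -0.00333352  1.05405914
 -2.14787805] 51.20129094935107
```

View pics/w2.png

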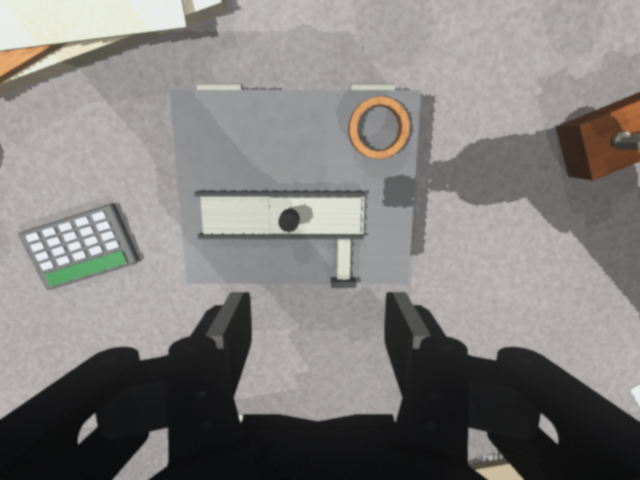

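The knob's top is at (289,220), between the rails at rows 192 and 236. The lid's corners are near (172,90), (421,91), (411,284) and (185,284), the tape is at (380,128), and the bolt is at (343,260).

Run:
```python
from h import *
i=dict(np.load("w2.npz"));g=cv2.cvtColor(i["color"],cv2.COLOR_RGB2GRAY)
m=((g<45)*255).astype(np.uint8);m[:200]=0;m[232:]=0;m[:,:270]=0;m[:,310:]=0
c=max(cv2.findContours(m,0,2)[0],key=cv2.contourArea);print(cv2.minEnclosingCircle(c))
k=cv2.minEnclosingCircle(c)[0];K=plane(i,k,129.5)[0];print("knob",K)
c4=plane(i,[(172,90),(421,91),(411,284),(185,284)],90)[:,:2];print(c4,cv2.minAreaRect(c4.astype(np.float32)))
# plate rows: bright
b=((g>165)*255).astype(np.uint8);b[:185]=0;b[240:]=0;b[:,:190]=0;b[:,375:]=0
p=plane(i,cv2.findNonZero(b)[:,0],98)[:,:2].astype(np.float32);r=cv2.minAreaRect(p);print(r)
for t in np.radians([-11.5,-12,-12.5]):
    Rm=np.array([[np.cos(t),-np.sin(t)],[np.sin(t),np.cos(t)]]);o=K[:2]-Rm@[-20,5];print(t,"origin from knob",o,"keyhole",o+Rm@[-20,-45], "lid centre",c4.mean(0))
# range check
C=cloud(i);print("knob range z",np.median(C[215:224,285:293],axis=(0,1)),"lid z",np.median(C[120:180,200:330,2]))
```

```text
Traceback (most recent call last):
ValueError: max() iterable argument is empty
```

Run:
```python
from h import *
i=dict(np.load("w2.npz"));g=cv2.cvtColor(i["color"],cv2.COLOR_RGB2GRAY)
print(g[220,289])
m=((g<70)*255).astype(np.uint8);m[:200]=0;m[232:]=0;m[:,:270]=0;m[:,310:]=0
c=max(cv2.findContours(m,0,2)[0],key=cv2.contourArea);print(cv2.minEnclosingCircle(c))
k=cv2.minEnclosingCircle(c)[0];K=plane(i,k,129.5)[0];print("knob",K)
c4=plane(i,[(172,90),(421,91),(411,284),(185,284)],90)[:,:2];print(c4,cv2.minAreaRect(c4.astype(np.float32)))
b=((g>165)*255).astype(np.uint8);b[:185]=0;b[240:]=0;b[:,:190]=0;b[:,375:]=0
p=plane(i,cv2.findNonZero(b)[:,0],98)[:,:2].astype(np.float32);r=cv2.minAreaRect(p);print(r)
for t in np.radians([-11.5,-12,-12.5]):
    Rm=np.array([[np.cos(t),-np.sin(t)],[np.sin(t),np.cos(t)]]);o=K[:2]-Rm@[-20,5];print(t,"origin from knob",o,"keyhole",o+Rm@[-20,-45], "lid centre",c4.mean(0))
C=cloud(i);print("knob range z",np.median(C[215:224,285:293],axis=(0,1)),"lid z",np.median(C[120:180,200:330,2]))
```

```text
58
((288.53448486328125, 219.36207580566406), 10.651455879211426)
knob [521.38883177 193.18690174 129.5       ]
[[647.86598023 270.89513867]
 [601.03701805  58.2954208 ]
 [425.20339368  94.09198431]
 [472.51811781 313.13709853]] ((536.9852294921875, 184.57928466796875), (224.096923828125, 180.31370544433594), 77.81111907958984)
((518.019287109375, 202.52615356445312), (150.5794677734375, 39.61293029785156), 77.80270385742188)
-0.2007128639793479 origin from knob [539.99048619 184.29991953] keyhole [511.42043505 144.19066651] lid centre [536.65612744 184.10491058]
-0.20943951023931956 origin from knob [539.91222534 184.13792992] keyhole [510.99324723 144.2795217 ] lid centre [536.65612744 184.10491058]
-0.2181661564992912 origin from knob [539.83255385 183.97662943] keyhole [510.56685108 144.37210138] lid centre [536.65612744 184.10491058]
knob range z [521.68427301 193.12200545 129.52410355] lid z 90.02092081996582
```

>>> step_arm --plan '[{"dx": 0, "dy": -0.081, "dz": 0.1, "ax": 0, "ay": 0, "az": 0, "gripper": 0.6}, {"dx": 0, "dy": 0, "dz": 0.17, "ax": 0, "ay": 0, "az": 0, "gripper": 0.6}, {"dx": 0, "dy": 0, "dz": 0.17, "ax": 0, "ay": 0, "az": 0, "gripper": 0.6}, {"dx": 0, "dy": 0, "dz": 0.1, "ax": 0, "ay": 0, "az": 0, "gripper": 0.6}, {"dx": 0, "dy": 0, "dz": 0.07, "ax": 0, "ay": 0, "az": 0, "gripper": 0.6}, {"dx": 0, "dy": 0, "dz": 0, "ax": 0, "ay": 0, "az": 0, "gripper": 0.1}, {"dx": 0, "dy": 0, "dz": 0, "ax": 0, "ay": 0, "az": 0, "gripper": 0.1}, {"dx": 0, "dy": 0, "dz": 0, "ax": 0, "ay": 0, "az": 0, "gripper": 0.1}, {"dx": 0, "dy": 0, "dz": 0, "ax": 0, "ay": 0, "az": 0, "gripper": 0.1}, {"dx": 0, "dy": 0, "dz": 0, "ax": 0, "ay": 0, "az": 0, "gripper": 0.1}]'

```text
clock: 3.95
eef_pos: [522.4, 193.2, 133.5]
tool_rot: [-3.141, -0.001, -0.215]
force: [-0.2, 0.2, 0.1]
width: 8.9
gripper_force: 0.0
```

Run:
```python
from cell import ctrl
from h import *
s=ctrl.read_state();print(s["width"],s["gripper_force"],s["force"])
i,s=wrist(ctrl);j=ctrl.get_image("side");np.savez("side1.npz",**j)
a=cv2.resize(j["color"][150:300,150:350],(400,300),interpolation=2)
cv2.imwrite("pics/a3.png",np.vstack([np.hstack([a,cv2.resize(i["color"],(400,300))])])[:,:,::-1])
```

```text
8.877141482457123 0.0 [-0.22649649  0.20499821  0.07990691]
```

View pics/a3.png

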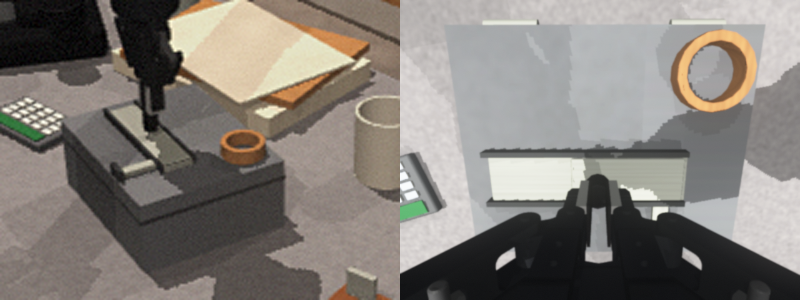

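Run:
```python
from cell import ctrl
from h import *
i,s=wrist(ctrl);C=cloud(i)
print(s["eef_pos"]);M=np.linalg.inv(i["T"]@np.linalg.inv(i["T_tool_cam"]))
for v in range(270,420,10):
  print(v,[ (i["color"][v,u].mean().astype(int),*(M[:3,:3]@C[v,u]+M[:3,3]).round().astype(int)) for u in (285,300,317,334,350)])
cv2.imwrite("pics/a4.png",cv2.resize(i["color"][220:460,200:440],(600,600),interpolation=2)[:,:,::-1])
```

```text
[522.22985973 193.17222628 133.25958317]
270 [(np.int64(229), np.int64(6), np.int64(-15), np.int64(34)), (np.int64(140), np.int64(5), np.int64(-8), np.int64(34)), (np.int64(137), np.int64(5), np.int64(0), np.int64(35)), (np.int64(162), np.int64(6), np.int64(8), np.int64(34)), (np.int64(163), np.int64(6), np.int64(16), np.int64(33))]
280 [(np.int64(230), np.int64(1), np.int64(-15), np.int64(34)), (np.int64(142), np.int64(0), np.int64(-8), np.int64(35)), (np.int64(44), np.int64(5), np.int64(0), np.int64(21)), (np.int64(166), np.int64(1), np.int64(8), np.int64(34)), (np.int64(166), np.int64(1), np.int64(16), np.int64(34))]
290 [(np.int64(229), np.int64(-4), np.int64(-15), np.int64(34)), (np.int64(97), np.int64(11), np.int64(-6), np.int64(-5)), (np.int64(42), np.int64(5), np.int64(0), np.int64(9)), (np.int64(85), np.int64(11), np.int64(7), np.int64(-4)), (np.int64(163), np.int64(-4), np.int64(16), np.int64(33))]
300 [(np.int64(195), np.int64(-9), np.int64(-15), np.int64(33)), (np.int64(89), np.int64(11), np.int64(-6), np.int64(-14)), (np.int64(42), np.int64(4), np.int64(0), np.int64(3)),
[... 2696 characters left out ...]
64(-9), np.int64(6), np.int64(-37)), (np.int64(24), np.int64(16), np.int64(7), np.int64(-72))]
400 [(np.int64(20), np.int64(13), np.int64(-6), np.int64(-72)), (np.int64(160), np.int64(-72), np.int64(-9), np.int64(43)), (np.int64(151), np.int64(-72), np.int64(0), np.int64(43)), (np.int64(148), np.int64(-72), np.int64(9), np.int64(44)), (np.int64(23), np.int64(13), np.int64(7), np.int64(-72))]
410 [(np.int64(24), np.int64(9), np.int64(-6), np.int64(-69)), (np.int64(195), np.int64(-147), np.int64(-14), np.int64(132)), (np.int64(178), np.int64(-148), np.int64(0), np.int64(134)), (np.int64(175), np.int64(-148), np.int64(14), np.int64(134)), (np.int64(25), np.int64(9), np.int64(8), np.int64(-69))]
```

View pics/a4.png

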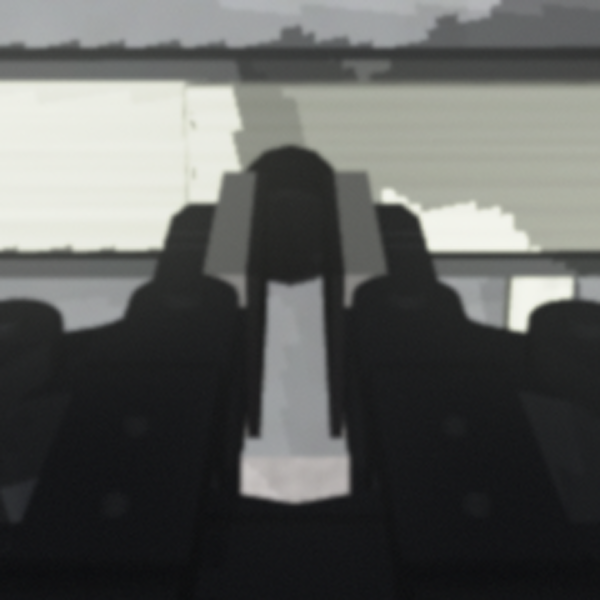

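The knob's top sits between the two pads at (290,215) in the crop, but no grip force is reported. I'll command the fingers fully shut.

>>> step_arm --plan '[{"dx": 0, "dy": 0, "dz": 0, "ax": 0, "ay": 0, "az": 0, "gripper": 0}, {"dx": 0, "dy": 0, "dz": 0, "ax": 0, "ay": 0, "az": 0, "gripper": 0}, {"dx": 0, "dy": 0, "dz": 0, "ax": 0, "ay": 0, "az": 0, "gripper": 0}]'

```text
clock: 4.47
eef_pos: [522.2, 193.1, 133.0]
tool_rot: [3.142, -0.0, -0.215]
force: [-0.3, -0.3, 0.1]
width: 0.2
gripper_force: 0.0
```

Run:
```python
from cell import ctrl
from h import *
i,s=wrist(ctrl);C=cloud(i)
P=C@(M:=np.linalg.inv(i["T"]@np.linalg.inv(i["T_tool_cam"])))[:3,:3].T+M[:3,3]
print(s["width"],s["eef_pos"])
for u in (290,300,308,317,326,334,345):
  print(u,[(v,*P[v,u].round().astype(int).tolist()) for v in range(276,330,4)])
```

```text
0.15337578470154667 [522.16578065 193.06926091 132.99854063]
290 [(276, 3, -12, 34), (280, 1, -12, 33), (284, -1, -12, 33), (288, -3, -12, 33), (292, -5, -13, 34), (296, -7, -13, 33), (300, -9, -13, 33), (304, 7, -9, -10), (308, 7, -9, -12), (312, 7, -9, -15), (316, 6, -9, -18), (320, 7, -9, -21), (324, 6, -8, -24), (328, 6, -8, -27)]
300 [(276, 3, -8, 33), (280, 1, -8, 34), (284, -1, -8, 34), (288, 2, -7, 19), (292, 11, -6, -7), (296, 11, -6, -10), (300, 11, -6, -14), (304, 11, -5, -17), (308, 11, -5, -20), (312, 11, -5, -24), (316, 11, -5, -27), (320, 11, -5, -30), (324, 11, -5, -32), (328, 11, -5, -36)]
308 [(276, 3, -4, 34), (280, 5, -4, 23), (284, 5, -4, 18), (288, 5, -3, 13), (292, 11, -3, -8), (296, 11, -3, -10), (300, 11, -3, -14), (304, 11, -3, -17), (308, 11, -3, -21), (312, 11, -3, -24), (316, 11, -2, -28), (320, 11, -2, -29), (324, 11, -2, -33), (328, 11, -2, -35)]
317 [(276, 3, 0, 34), (280, 5, 0, 22), (284, 5, 0, 16), (288, 6, 0, 11), (292, 11, 0, -8), (296, 11, 0, -10), (300, 11, 0, -14), (304, 11, 0, -17), (308, 11, 0, -21), (312, 11, 0, -25), (316, 10, 0, -26), (320, 11, 0, -31), (324, 11, 0, -32), (328, 11, 0, -35)]
326 [(276, 3, 4, 33), (280, 1, 5, 34), (284, 4, 4, 19), (288, 4, 4, 15), (292, 11, 4, -6), (296, 10, 4, -9), (300, 11, 4, -15), (304, 11, 3, -18), (308, 11, 3, -20), (312, 11, 3, -24), (316, 11, 3, -27), (320, 11, 3, -30), (324, 11, 3, -32), (328, 11, 3, -35)]
334 [(276, 3, 8, 34), (280, 1, 8, 34), (284, -2, 8, 34), (288, -3, 8, 34), (292, 11, 7, -7), (296, 11, 6, -10), (300, 11, 6, -15), (304, 11, 6, -17), (308, 11, 6, -21), (312, 11, 6, -25), (316, 11, 6, -27), (320, 10, 6, -29), (324, 11, 6, -33), (328, 11, 5, -35)]
345 [(276, 3, 13, 34), (280, 1, 14, 34), (284, -1, 13, 33), (288, -3, 13, 33), (292, -5, 14, 33), (296, -7, 14, 33), (300, -9, 14, 34), (304, 7, 11, -9), (308, 7, 10, -13), (312, 7, 10, -15), (316, 7, 10, -20), (320, 7, 10, -22), (324, 7, 9, -25), (328, 7, 9, -27)]
```

The range data puts the knob's top at tool z of about +3.5, while the fingertips end at about z = -5. So the fingers shut above the knob, and the tips stand about 27 mm shorter than stated. I'll open, go down in steps while watching the force, and grip again.

>>> step_arm --plan '[{"dx": -0.007, "dy": 0, "dz": 0, "ax": 0, "ay": 0, "az": 0, "gripper": 0.5}, {"dx": 0, "dy": 0, "dz": 0, "ax": 0, "ay": 0, "az": 0, "gripper": 0.5}, {"dx": 0, "dy": 0, "dz": 0, "ax": 0, "ay": 0, "az": 0, "gripper": 0.5}, {"dx": 0, "dy": 0, "dz": 0, "ax": 0, "ay": 0, "az": 0, "gripper": 0.5}, {"dx": 0, "dy": 0, "dz": 0.02, "ax": 0, "ay": 0, "az": 0, "gripper": 0.5}, {"dx": 0, "dy": 0, "dz": 0.03, "ax": 0, "ay": 0, "az": 0, "gripper": 0.5}, {"dx": 0, "dy": 0, "dz": 0, "ax": 0, "ay": 0, "az": 0, "gripper": 0.5}]'

```text
clock: 5.4
eef_pos: [519.4, 193.3, 116.9]
tool_rot: [3.14, 0.002, -0.215]
force: [-0.0, 1.2, 0.1]
width: 43.0
gripper_force: 0.0
```

Run:
```python
from cell import ctrl
from h import *
i,s=wrist(ctrl);C=cloud(i)
P=C@(M:=np.linalg.inv(i["T"]@np.linalg.inv(i["T_tool_cam"])))[:3,:3].T+M[:3,3]
print(s["width"],s["eef_pos"],s["force"])
cv2.imwrite("pics/a5.png",i["color"][200:480,120:520][:,:,::-1])
f=(P[...,0]>9)&(P[...,0]<13)&(P[...,2]>-40)&(P[...,2]<28)&(abs(P[...,1])<40)
print("front faces max z, per side",np.percentile(P[f&(P[...,1]<0)][:,2],[50,99,100]),np.percentile(P[f&(P[...,1]>0)][:,2],[50,99,100]))
k=(C[...,2]>125)&(C[...,2]<133)&(abs(P[...,1])<14)&(abs(P[...,0])<15);print("knob top tool",np.median(P[k],0),P[k].min(0),P[k].max(0))
```

```text
43.00562292034942 [519.35128748 193.26203812 116.93882675] [-0.00148753  1.16141863  0.10149627]
front faces max z, per side [-10.68199997  21.86803778  22.63449824] [-10.29215989  18.67441737  19.14574187]
knob top tool [  0.79417849  -0.7380364  -12.26208447] [ -9.23843295  -9.92538204 -14.51251482] [ 8.86208435  8.12191474 -8.09224603]
```

View pics/a5.png

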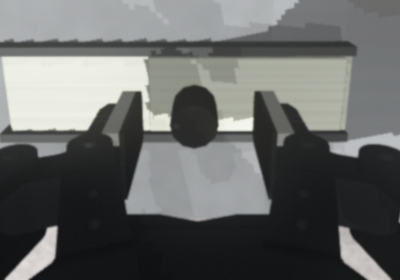

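The knob at (195,115) is centred between the open pads, whose tips are at about (130,95) and (265,95).

Run:
```python
from cell import ctrl
from h import *
i,s=wrist(ctrl);C=cloud(i)
P=C@(M:=np.linalg.inv(i["T"]@np.linalg.inv(i["T_tool_cam"])))[:3,:3].T+M[:3,3]
for u in (248,254,258,376,380,384,388):
  print(u,[(v,*P[v,u].round().astype(int).tolist()) for v in range(284,312,3)])
```

```text
248 [(284, 4, -30, 20), (287, 2, -30, 21), (290, 1, -30, 22), (293, 11, -25, -8), (296, 11, -24, -11), (299, 11, -24, -14), (302, 10, -24, -15), (305, 11, -23, -18), (308, 11, -22, -21), (311, 11, -22, -23)]
254 [(284, 3, -28, 22), (287, 2, -27, 21), (290, 0, -28, 22), (293, 11, -23, -8), (296, 10, -22, -10), (299, 11, -22, -14), (302, 11, -21, -16), (305, 11, -21, -18), (308, 10, -21, -20), (311, 9, -21, -20)]
258 [(284, 3, -26, 22), (287, 2, -26, 22), (290, 0, -26, 22), (293, 11, -21, -8), (296, 11, -21, -10), (299, 9, -21, -10), (302, 8, -21, -10), (305, 8, -21, -11), (308, 6, -21, -11), (311, 5, -21, -11)]
376 [(284, 5, 26, 18), (287, 3, 26, 18), (290, 65, 1, -142), (293, 11, 22, -8), (296, 9, 22, -7), (299, 9, 22, -8), (302, 7, 22, -8), (305, 6, 22, -8), (308, 6, 22, -9), (311, 4, 22, -9)]
380 [(284, 4, 28, 19), (287, 3, 27, 18), (290, 2, 28, 18), (293, 11, 23, -8), (296, 11, 23, -11), (299, 11, 22, -13), (302, 11, 22, -16), (305, 10, 22, -17), (308, 9, 22, -18), (311, 8, 22, -17)]
384 [(284, 5, 29, 18), (287, 3, 29, 17), (290, 2, 29, 17), (293, 11, 25, -8), (296, 11, 24, -11), (299, 11, 24, -13), (302, 11, 24, -15), (305, 11, 23, -19), (308, 11, 23, -20), (311, 11, 22, -23)]
388 [(284, 5, 31, 17), (287, 3, 31, 19), (290, 2, 31, 18), (293, 11, 26, -8), (296, 11, 26, -12), (299, 10, 25, -12), (302, 11, 25, -15), (305, 11, 24, -18), (308, 10, 24, -20), (311, 11, 24, -23)]
```

>>> step_arm --plan '[{"dx": 0, "dy": 0, "dz": 0.02, "ax": 0, "ay": 0, "az": 0, "gripper": 0.5}, {"dx": 0, "dy": 0, "dz": 0.02, "ax": 0, "ay": 0, "az": 0, "gripper": 0.5}, {"dx": 0, "dy": 0, "dz": 0, "ax": 0, "ay": 0, "az": 0, "gripper": 0.1}, {"dx": 0, "dy": 0, "dz": 0, "ax": 0, "ay": 0, "az": 0, "gripper": 0.1}, {"dx": 0, "dy": 0, "dz": 0, "ax": 0, "ay": 0, "az": 0, "gripper": 0.1}, {"dx": 0, "dy": 0, "dz": 0, "ax": 0, "ay": 0, "az": 0, "gripper": 0.1}]'

```text
clock: 6.25
eef_pos: [520.2, 194.5, 106.0]
tool_rot: [-3.14, -0.0, -0.214]
force: [1.1, 3.5, -2.5]
width: 16.0
gripper_force: 58.5
```

The knob is gripped. Now I'll slide it along the safe's +y, which is tool -y, by 41 mm.

>>> step_arm --plan '[{"dx": 0, "dy": -0.02, "dz": 0, "ax": 0, "ay": 0, "az": 0, "gripper": 0.1}, {"dx": 0, "dy": -0.03, "dz": 0, "ax": 0, "ay": 0, "az": 0, "gripper": 0.1}, {"dx": 0, "dy": -0.03, "dz": 0, "ax": 0, "ay": 0, "az": 0, "gripper": 0.1}, {"dx": 0, "dy": -0.03, "dz": 0, "ax": 0, "ay": 0, "az": 0, "gripper": 0.1}, {"dx": 0, "dy": -0.027, "dz": 0, "ax": 0, "ay": 0, "az": 0, "gripper": 0.1}, {"dx": 0, "dy": 0, "dz": 0, "ax": 0, "ay": 0, "az": 0, "gripper": 0.1}, {"dx": 0, "dy": 0, "dz": 0, "ax": 0, "ay": 0, "az": 0, "gripper": 0.1}]'

```text
clock: 7.12
eef_pos: [528.7, 233.7, 105.9]
tool_rot: [3.141, 0.0, -0.215]
force: [-1.9, -2.1, 0.7]
width: 15.8
gripper_force: 59.9
```

>>> step_arm --plan '[{"dx": 0, "dy": -0.015, "dz": 0, "ax": 0, "ay": 0, "az": 0, "gripper": 0.1}, {"dx": 0, "dy": 0, "dz": 0, "ax": 0, "ay": 0, "az": 0, "gripper": 0.1}]'

```text
clock: 7.38
eef_pos: [528.7, 233.8, 105.8]
tool_rot: [3.135, 0.002, -0.217]
force: [-3.8, -9.9, 5.2]
width: 16.2
gripper_force: 60.5
```

The shutter is at its stop. I'll release, rise and look at the keyhole.

>>> step_arm --plan '[{"dx": 0, "dy": 0.013, "dz": 0, "ax": 0, "ay": 0, "az": 0, "gripper": 0.5}, {"dx": 0, "dy": 0, "dz": 0, "ax": 0, "ay": 0, "az": 0, "gripper": 0.5}, {"dx": 0, "dy": 0, "dz": 0, "ax": 0, "ay": 0, "az": 0, "gripper": 0.5}, {"dx": 0, "dy": 0, "dz": 0, "ax": 0, "ay": 0, "az": 0, "gripper": 0.5}, {"dx": 0, "dy": 0, "dz": -0.1, "ax": 0, "ay": 0, "az": 0, "gripper": 0.5}, {"dx": 0, "dy": 0.1, "dz": -0.15, "ax": 0, "ay": 0, "az": 0, "gripper": 0.5}, {"dx": 0, "dy": 0.15, "dz": -0.15, "ax": 0, "ay": 0, "az": 0, "gripper": 0.5}, {"dx": -0.1, "dy": 0.05, "dz": 0, "ax": 0, "ay": 0, "az": 0, "gripper": 0.5}, {"dx": 0, "dy": 0, "dz": 0, "ax": 0, "ay": 0, "az": 0, "gripper": 0.5}, {"dx": 0, "dy": 0, "dz": 0, "ax": 0, "ay": 0, "az": 0, "gripper": 0.5}]'

```text
clock: 8.62
eef_pos: [481.3, 154.2, 225.4]
tool_rot: [-3.141, -0.001, -0.214]
force: [-0.6, 0.9, 0.2]
width: 43.0
gripper_force: 0.0
```

Run:
```python
from cell import ctrl
from h import *
i,s=wrist(ctrl);np.savez("w3.npz",**i);print(s["clock"],s["eef_pos"],s["tool_rot"])
cv2.imwrite("pics/w3.png",i["color"][:,:,::-1])
```

```text
8.625 [481.31738322 154.24975992 225.37524322] [-3.14064662e+00 -1.02727183e-03 -2.14375988e-01]
```

View pics/w3.png

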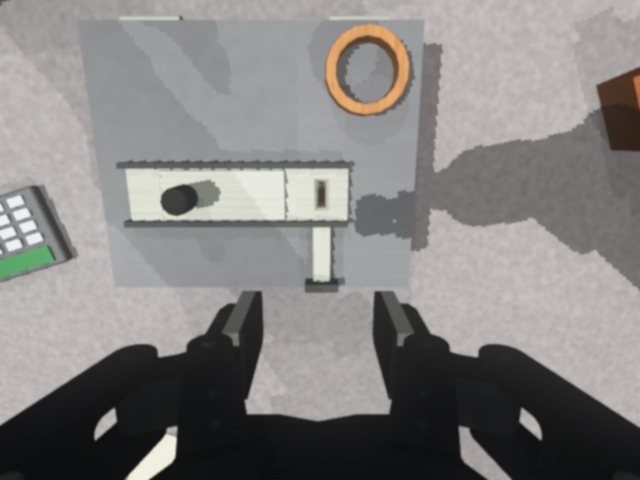

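The keyhole at (321,193) is clear, and the knob is at (178,200). I'll measure it and go on to the key block.

Run:
```python
from h import *
i=dict(np.load("w3.npz"));g=cv2.cvtColor(i["color"],cv2.COLOR_RGB2GRAY)
m=((g<110)*255).astype(np.uint8);m[:174]=0;m[214:]=0;m[:,:305]=0;m[:,340:]=0
c=max(cv2.findContours(m,0,2)[0],key=cv2.contourArea);x,y,w,h=cv2.boundingRect(c);print(x,y,w,h,"keyhole",plane(i,(x+w/2-.5,y+h/2-.5),96))
print("corners",plane(i,[(x,y+h/2),(x+w,y+h/2),(x+w/2,y),(x+w/2,y+h)],96)[:,:2])
m=((g<75)*255).astype(np.uint8);m[:182]=0;m[218:]=0;m[:,:155]=0;m[:,198:]=0
c=max(cv2.findContours(m,0,2)[0],key=cv2.contourArea);k=cv2.minEnclosingCircle(c);C=cloud(i);print(k,"knob",plane(i,k[0],129.5),C[198:203,176:182].mean((0,1)))
```

```text
318 182 7 24 keyhole [[509.14080752 145.41526676  96.        ]]
corners [[509.24493544 147.50569285]
 [508.2167844  142.79798034]
 [516.74795579 143.42013082]
 [500.58786692 146.91066233]]
((179.5, 199.5), 17.846668243408203) knob [[528.22437115 229.232474   129.5       ]] [528.05585697 229.95084942 129.41181304]
```

>>> step_arm --plan '[{"dx": 0.053, "dy": 0.146, "dz": 0.01, "ax": 0, "ay": 0, "az": 0, "gripper": 0.4}, {"dx": 0.053, "dy": 0.146, "dz": 0.01, "ax": 0, "ay": 0, "az": 0, "gripper": 0.4}, {"dx": 0.053, "dy": 0.146, "dz": 0.01, "ax": 0, "ay": 0, "az": 0, "gripper": 0.4}, {"dx": 0.053, "dy": 0.146, "dz": 0.01, "ax": 0, "ay": 0, "az": 0, "gripper": 0.4}, {"dx": 0.053, "dy": 0.146, "dz": 0.01, "ax": 0, "ay": 0, "az": 0, "gripper": 0.4}, {"dx": 0.053, "dy": 0.146, "dz": 0.01, "ax": 0, "ay": 0, "az": 0, "gripper": 0.4}, {"dx": 0.053, "dy": 0.146, "dz": 0.01, "ax": 0, "ay": 0, "az": 0, "gripper": 0.4}, {"dx": 0, "dy": 0, "dz": 0, "ax": 0, "ay": 0, "az": -0.115, "gripper": 0.4}, {"dx": 0, "dy": 0, "dz": 0, "ax": 0, "ay": 0, "az": -0.115, "gripper": 0.4}, {"dx": 0, "dy": 0, "dz": 0, "ax": 0, "ay": 0, "az": -0.115, "gripper": 0.4}, {"dx": 0, "dy": 0, "dz": 0, "ax": 0, "ay": 0, "az": -0.115, "gripper": 0.4}, {"dx": 0, "dy": 0, "dz": 0, "ax": 0, "ay": 0, "az": -0.115, "gripper": 0.4}, {"dx": 0, "dy": 0, "dz": 0, "ax": 0, "ay": 0, "az": -0.115, "gripper": 0.4}, {"dx": 0, "dy": 0, "dz": 0, "ax": 0, "ay": 0, "az": -0.115, "gripper": 0.4}, {"dx": 0, "dy": 0, "dz": 0, "ax": 0, "ay": 0, "az": -0.115, "gripper": 0.4}, {"dx": 0, "dy": 0, "dz": 0, "ax": 0, "ay": 0, "az": -0.115, "gripper": 0.4}, {"dx": 0, "dy": 0, "dz": 0, "ax": 0, "ay": 0, "az": -0.115, "gripper": 0.4}, {"dx": 0, "dy": 0, "dz": 0, "ax": 0, "ay": 0, "az": -0.107, "gripper": 0.4}, {"dx": 0, "dy": 0, "dz": 0, "ax": 0, "ay": 0, "az": 0, "gripper": 0.4}, {"dx": 0, "dy": 0, "dz": 0, "ax": 0, "ay": 0, "az": 0, "gripper": 0.4}]'

```text
clock: 11.18
eef_pos: [524.3, -169.7, 203.8]
tool_rot: [-3.142, -0.001, 1.757]
force: [-0.6, -0.5, -0.4]
width: 34.5
gripper_force: 0.0
```

Run:
```python
from cell import ctrl
from h import *
i,s=wrist(ctrl);np.savez("w4.npz",**i);print(s["clock"],s["eef_pos"],s["tool_rot"],s["qpos"][6])
cv2.imwrite("pics/w4.png",i["color"][:,:,::-1])
```

```text
11.175 [ 524.29475102 -169.73955865  203.82265018] [-3.14150704e+00 -5.01485623e-04  1.75654707e+00] 0.0858911356108743
```

View pics/w4.png

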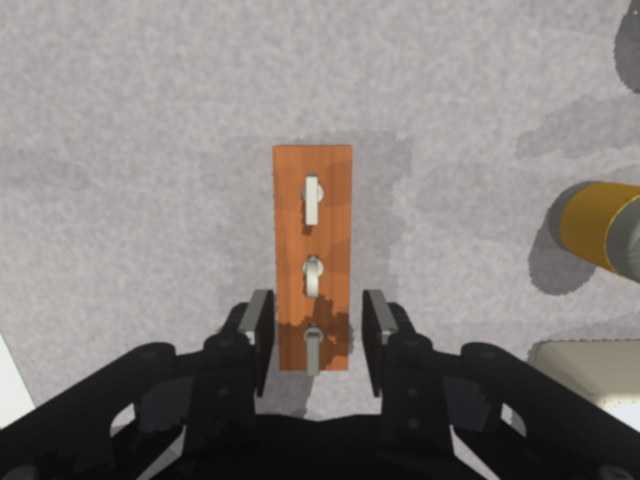

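The wrist view shows three keys in the block, at (311,200), (312,277) and (313,352). I'll identify the rectangular bow from the side camera's depth, as lateral width against height.

Run:
```python
from h import *
D=dict(np.load("side0.npz"));C=cloud(D);t=0.187
u=np.array([np.cos(t),np.sin(t)]);v=np.array([-np.sin(t),np.cos(t)])
P=C[270:345,300:420].reshape(-1,3)
for n,p in(("1",(519,-145)),("2",(528,-205)),("3",(537,-265))):
    q=P[:,:2]-p;a=q@u;b=q@v;k=(abs(a)<12)&(abs(b)<24)&(P[:,2]>46)&(P[:,2]<92)
    print(n,[(z,int((k&(abs(P[:,2]-z)<=2.5)).sum()),(np.round([b[k&(abs(P[:,2]-z)<=2.5)].min(),b[k&(abs(P[:,2]-z)<=2.5)].max()],0) if (k&(abs(P[:,2]-z)<=2.5)).any() else 0)) for z in range(48,92,5)])
i=dict(np.load("w4.npz"));C=cloud(i);P=C.reshape(-1,3);q=P[:,:2]-(519,-145);k=(abs(q@u)<20)&(abs(q@v)<28)&(P[:,2]>80)&(P[:,2]<95)
print(k.sum(),cv2.minAreaRect(P[k][:,:2].astype(np.float32)),P[k][:,2].mean())
vv,uu=np.nonzero(k.reshape(480,640));print(uu.min(),uu.max(),vv.min(),vv.max())
px=np.array([[(uu.min()+uu.max())/2,(vv.min()+vv.max())/2]]);w=plane(i,px,86)[0];print(w)
M=np.linalg.inv(i["T"]@np.linalg.inv(i["T_tool_cam"]));print("tool",M[:3,:3]@w+M[:3,3])
g=i["color"].astype(int);m=((g[...,0]-g[...,2]>60)*255).astype(np.uint8);m[:,:250]=0;m[:,370:]=0;m[290:]=0
pts=plane(i,cv2.findNonZero(m)[:,0],42)[:,:2];print("block rect",cv2.minAreaRect(pts.astype(np.float32)))
j=dict(np.load("w3.npz"));C=cloud(j);k=(C[...,2]>126)&(C[...,2]<133);k[:,:150]=0;k[:,210:]=0;k[:170]=0;k[230:]=0
print("knob open",k.sum(),C[k].mean(0),C[k].min(0),C[k].max(0))
```

```text
1 [(48, 23, array([-12.,   8.])), (53, 6, array([-8., 12.])), (58, 23, array([-19.,  13.])), (63, 29, array([-19.,  13.])), (68, 31, array([-19.,  13.])), (73, 35, array([-19.,  14.])), (78, 26, array([-18.,  14.])), (83, 50, array([-21.,  12.])), (88, 23, array([-17.,  13.]))]
2 [(48, 25, array([-10.,  15.])), (53, 3, array([-1.,  2.])), (58, 8, array([-6.,  5.])), (63, 18, array([-12.,  11.])), (68, 29, array([-15.,   9.])), (73, 28, array([-17.,  11.])), (78, 33, array([-16.,  10.])), (83, 27, array([-12.,   6.])), (88, 1, array([-1., -1.]))]
3 [(48, 20, array([-17.,  20.])), (53, 4, array([-3.,  0.])), (58, 5, array([-5., -3.])), (63, 11, array([-6.,  2.])), (68, 11, array([-8., 13.])), (73, 33, array([-18.,  15.])), (78, 63, array([-18.,  13.])), (83, 10, array([-16.,  11.])), (88, 0, 0)]
583 ((515.1215209960938, -145.8483428955078), (7.872151851654053, 31.771055221557617), 10.571884155273438) 85.78148412812916
305 317 176 224
[ 514.99008077 -145.33081948   86.        ]
tool [ 25.64819502  -4.62660787 117.83592374]
block rect ((519.5517578125, -167.8854522705078), (59.52564239501953, 114.14274597167969), 10.714251518249512)
knob open 671 [527.72921355 232.55795122 129.19766484] [519.00307901 224.35686989 126.01968451] [536.20023228 241.97681703 131.91305106]
```

Key 1 has the full-width bow from z 58 to 86, so it is the safe's key. Its bow is at tool (25.6, -4.6). I'll grip it with the tips at z of about 60.

>>> step_arm --plan '[{"dx": 0.0855, "dy": -0.0155, "dz": 0.1, "ax": 0, "ay": 0, "az": 0, "gripper": 0.4}, {"dx": 0, "dy": 0, "dz": 0.15, "ax": 0, "ay": 0, "az": 0, "gripper": 0.4}, {"dx": 0, "dy": 0, "dz": 0.15, "ax": 0, "ay": 0, "az": 0, "gripper": 0.4}, {"dx": 0, "dy": 0, "dz": 0.06, "ax": 0, "ay": 0, "az": 0, "gripper": 0.4}, {"dx": 0, "dy": 0, "dz": 0.04, "ax": 0, "ay": 0, "az": 0, "gripper": 0.4}, {"dx": 0, "dy": 0, "dz": 0, "ax": 0, "ay": 0, "az": 0, "gripper": 0}, {"dx": 0, "dy": 0, "dz": 0, "ax": 0, "ay": 0, "az": 0, "gripper": 0}, {"dx": 0, "dy": 0, "dz": 0, "ax": 0, "ay": 0, "az": 0, "gripper": 0}, {"dx": 0, "dy": 0, "dz": 0, "ax": 0, "ay": 0, "az": 0, "gripper": 0}]'

```text
clock: 12.35
eef_pos: [514.9, -145.7, 54.8]
tool_rot: [3.141, 0.001, 1.759]
force: [0.3, -0.6, -1.1]
width: 7.4
gripper_force: 61.5
```

The key is held, 7.4 mm wide, with its tip 39 mm below the TCP. I'll lift it and carry it to 30 mm short of the keyhole, turned to the slot's direction, for one check.

>>> step_arm --plan '[{"dx": 0, "dy": 0, "dz": -0.05, "ax": 0, "ay": 0, "az": 0, "gripper": 0}, {"dx": 0, "dy": 0, "dz": -0.1, "ax": 0, "ay": 0, "az": 0, "gripper": 0}, {"dx": 0, "dy": 0, "dz": -0.12, "ax": 0, "ay": 0, "az": 0, "gripper": 0}, {"dx": 0, "dy": 0, "dz": -0.13, "ax": 0, "ay": 0, "az": 0, "gripper": 0}, {"dx": 0.153, "dy": 0.0424, "dz": 0, "ax": 0, "ay": 0, "az": 0, "gripper": 0}, {"dx": 0.153, "dy": 0.0424, "dz": 0, "ax": 0, "ay": 0, "az": 0, "gripper": 0}, {"dx": 0.153, "dy": 0.0424, "dz": 0, "ax": 0, "ay": 0, "az": 0, "gripper": 0}, {"dx": 0.153, "dy": 0.0424, "dz": 0, "ax": 0, "ay": 0, "az": 0, "gripper": 0}, {"dx": 0.153, "dy": 0.0424, "dz": 0, "ax": 0, "ay": 0, "az": 0, "gripper": 0}, {"dx": 0.153, "dy": 0.0424, "dz": 0, "ax": 0, "ay": 0, "az": 0, "gripper": 0}, {"dx": 0, "dy": 0, "dz": 0, "ax": 0, "ay": 0, "az": -0.1064, "gripper": 0}, {"dx": 0, "dy": 0, "dz": 0, "ax": 0, "ay": 0, "az": -0.1064, "gripper": 0}, {"dx": 0, "dy": 0, "dz": 0, "ax": 0, "ay": 0, "az": -0.1064, "gripper": 0}, {"dx": 0, "dy": 0, "dz": 0, "ax": 0, "ay": 0, "az": -0.1064, "gripper": 0}, {"dx": 0, "dy": 0, "dz": 0, "ax": 0, "ay": 0, "az": -0.1064, "gripper": 0}, {"dx": 0, "dy": 0, "dz": 0, "ax": 0, "ay": 0, "az": -0.1064, "gripper": 0}, {"dx": 0, "dy": 0, "dz": 0, "ax": 0, "ay": 0, "az": -0.1064, "gripper": 0}, {"dx": 0, "dy": 0, "dz": 0, "ax": 0, "ay": 0, "az": 0, "gripper": 0}, {"dx": 0, "dy": 0, "dz": 0, "ax": 0, "ay": 0, "az": 0, "gripper": 0}]'

```text
clock: 14.72
eef_pos: [538.0, 139.1, 174.7]
tool_rot: [-3.141, 0.0, 2.926]
force: [-0.2, -0.2, -1.1]
width: 7.1
gripper_force: 61.7
```

Run:
```python
from cell import ctrl
from h import *
i,s=wrist(ctrl);np.savez("w5.npz",**i);print(s["clock"],s["eef_pos"],s["tool_rot"],s["width"])
cv2.imwrite("pics/w5.png",i["color"][:,:,::-1])
M=np.linalg.inv(i["T"]@np.linalg.inv(i["T_tool_cam"]));e=M[:3,:3]@[509.1,145.4,96]+M[:3,3];print("expected keyhole in tool",e)
c=np.linalg.inv(i["T_tool_cam"])@np.r_[e,1];print("px",i["fx"]*c[0]/c[2]+i["cx"],i["fy"]*c[1]/c[2]+i["cy"])
```

```text
14.725 [537.95791028 139.13420251 174.71925433] [-3.14138191e+00  4.99350377e-04  2.92624811e+00] 7.120210339500539
expected keyhole in tool [ 2.95695798e+01 -2.88131931e-02  7.87045064e+01]
px 318.6578030100827 204.33926266935708
```

View pics/w5.png

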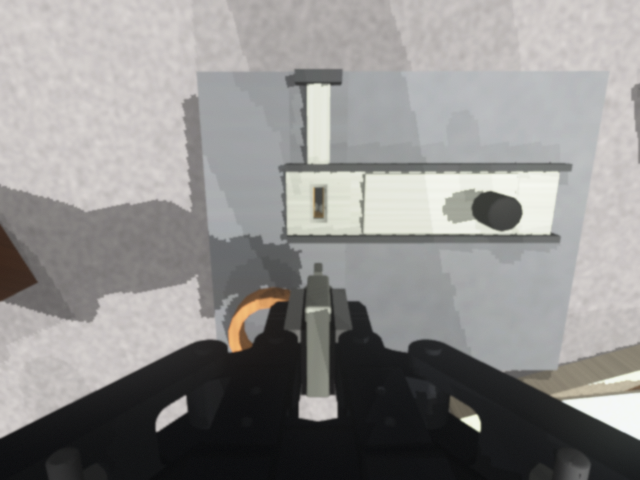

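The keyhole shows at (319,203), and the key's bits stick out at (318,268) just past the pads. I'll measure both in the tool frame.

Run:
```python
from h import *
i=dict(np.load("w5.npz"));T=i["T_tool_cam"];g=cv2.cvtColor(i["color"],cv2.COLOR_RGB2GRAY)
m=((g<120)*255).astype(np.uint8);m[:180]=0;m[228:]=0;m[:,:305]=0;m[:,335:]=0
c=max(cv2.findContours(m,0,2)[0],key=cv2.contourArea);x,y,w,h=cv2.boundingRect(c);print(x,y,w,h)
print("keyhole tool",plane(i,[(x+w/2-.5,y+h/2-.5),(x-.5,y+h/2),(x+w-.5,y+h/2),(x+w/2,y-.5),(x+w/2,y+h-.5)],174.72-96.,T) if 0 else plane(i,[(x+w/2-.5,y+h/2-.5),(x-.5,y+h/2),(x+w-.5,y+h/2),(x+w/2,y-.5),(x+w/2,y+h-.5)],78.72,T))
C=cloud(i,T)
for v in (262,264,266,268,270,273,276): print(v,g[v,308:330],C[v,318].round(1))
```

```text
315 188 9 30
keyhole tool [[30.61051537  0.16410464 78.72      ]
 [30.32955445 -2.37033203 78.72      ]
 [30.32456028  2.69860185 78.72      ]
 [39.02793894  0.44259698 78.72      ]
 [22.02438212  0.44870242 78.72      ]]
262 [157 158 157 158 156 153 146 139 136 135 134 135 139 144 152 156 158 158
 158 157 158 158] [-6.8 -0.4 86. ]
264 [158 157 157 157 155 141 116  97  89  89  90  90  94 108 131 149 157 158
 157 158 158 158] [ 8.  -0.5 36. ]
266 [157 157 157 157 152 135 108  91  88  88  87  89  90 100 124 145 156 158
 157 158 158 158] [ 8.  -0.5 33. ]
268 [156 157 156 156 151 135 108  91  86  87  88  88  90 100 123 145 155 158
 158 157 158 157] [ 7.9 -0.5 30.3]
270 [155 155 155 154 150 134 108  91  87  86  87  88  92 102 126 146 154 158
 158 158 157 157] [ 8.  -0.5 27.3]
273 [154 153 153 152 147 136 122 115 114 114 115 115 115 123 138 149 152 154
 154 155 157 157] [ 7.3 -0.5 25.2]
276 [117 101  96  94  95  94  93  90  92  91  92  93  93  94  97  99 100 102
 111 126 141 152] [15.8 -0.5 -2.7]
```

>>> step_arm --plan '[{"dx": 0.1017, "dy": 0.0027, "dz": 0, "ax": 0, "ay": 0, "az": 0, "gripper": 0}, {"dx": 0, "dy": 0, "dz": 0.08, "ax": 0, "ay": 0, "az": 0, "gripper": 0}, {"dx": 0, "dy": 0, "dz": 0.04, "ax": 0, "ay": 0, "az": 0, "gripper": 0}, {"dx": 0, "dy": 0, "dz": 0.01, "ax": 0, "ay": 0, "az": 0, "gripper": 0}, {"dx": 0, "dy": 0, "dz": 0.01, "ax": 0, "ay": 0, "az": 0, "gripper": 0}, {"dx": 0, "dy": 0, "dz": 0.01, "ax": 0, "ay": 0, "az": 0, "gripper": 0}, {"dx": 0, "dy": 0, "dz": 0, "ax": 0, "ay": 0, "az": 0, "gripper": 0}]'

```text
clock: 15.65
eef_pos: [508.4, 146.5, 129.2]
tool_rot: [-3.142, 0.0, 2.929]
force: [-0.0, 0.2, -0.8]
width: 7.4
gripper_force: 61.8
```

The tip is inside the mouth with no force. I'll push on with small twists.

>>> step_arm --plan '[{"dx": 0, "dy": 0, "dz": 0.012, "ax": 0, "ay": 0, "az": 0, "gripper": 0}, {"dx": 0, "dy": 0, "dz": 0.012, "ax": 0, "ay": 0, "az": 0.01, "gripper": 0}, {"dx": 0, "dy": 0, "dz": 0.012, "ax": 0, "ay": 0, "az": -0.02, "gripper": 0}, {"dx": 0, "dy": 0, "dz": 0.01, "ax": 0, "ay": 0, "az": 0.02, "gripper": 0}, {"dx": 0, "dy": 0, "dz": 0, "ax": 0, "ay": 0, "az": -0.01, "gripper": 0}]'

```text
clock: 16.27
eef_pos: [508.8, 146.1, 115.8]
tool_rot: [-3.141, 0.001, 2.929]
force: [-1.4, -2.6, 4.0]
width: 6.7
gripper_force: 62.4
```

>>> step_arm --plan '[{"dx": 0, "dy": 0, "dz": 0.01, "ax": 0, "ay": 0, "az": 0.02, "gripper": 0}, {"dx": 0, "dy": 0, "dz": 0.01, "ax": 0, "ay": 0, "az": -0.04, "gripper": 0}, {"dx": 0, "dy": 0, "dz": 0.008, "ax": 0, "ay": 0, "az": 0.04, "gripper": 0}, {"dx": 0, "dy": 0, "dz": 0, "ax": 0, "ay": 0, "az": -0.04, "gripper": 0}, {"dx": 0, "dy": 0, "dz": 0, "ax": 0, "ay": 0, "az": 0.02, "gripper": 0}]'

```text
clock: 16.9
eef_pos: [508.8, 146.1, 108.6]
tool_rot: [-3.14, 0.002, 2.928]
force: [-2.4, -3.6, 16.7]
width: 7.2
gripper_force: 64.5
```

Depth is 26 mm and the force is 17 N, so the key looks seated. I'll push slightly more to confirm, then start turning.

>>> step_arm --plan '[{"dx": 0, "dy": 0, "dz": 0.004, "ax": 0, "ay": 0, "az": 0, "gripper": 0}, {"dx": 0, "dy": 0, "dz": 0, "ax": 0, "ay": 0, "az": 0.07, "gripper": 0}, {"dx": 0, "dy": 0, "dz": 0, "ax": 0, "ay": 0, "az": 0.08, "gripper": 0}, {"dx": 0, "dy": 0, "dz": 0, "ax": 0, "ay": 0, "az": 0.08, "gripper": 0}, {"dx": 0, "dy": 0, "dz": 0, "ax": 0, "ay": 0, "az": 0, "gripper": 0}]'

```text
clock: 17.52
eef_pos: [508.9, 146.2, 108.5]
tool_rot: [-3.141, 0.004, 2.567]
force: [-6.1, -5.1, 26.6]
width: 7.0
gripper_force: 66.0
```

Run:
```python
from cell import ctrl
s=ctrl.read_state();print(s["torque"],s["force"],s["eef_pos"],s["tool_rot"],s["qpos"][6])
```

```text
[-1.23646517  1.18617728 -0.02353525] [-6.07211348 -5.08892533 26.62991128] [508.87154371 146.18208007 108.48799696] [-3.14096129  0.00387976  2.56657918] 0.017000738788967334
```

>>> step_arm --plan '[{"dx": 0, "dy": 0, "dz": -0.003, "ax": 0, "ay": 0, "az": 0.09, "gripper": 0}, {"dx": 0, "dy": 0, "dz": 0, "ax": 0, "ay": 0, "az": 0.09, "gripper": 0}, {"dx": 0, "dy": 0, "dz": 0, "ax": 0, "ay": 0, "az": 0.09, "gripper": 0}, {"dx": 0, "dy": 0, "dz": 0, "ax": 0, "ay": 0, "az": 0.09, "gripper": 0}, {"dx": 0, "dy": 0, "dz": 0, "ax": 0, "ay": 0, "az": 0.09, "gripper": 0}, {"dx": 0, "dy": 0, "dz": 0, "ax": 0, "ay": 0, "az": 0.09, "gripper": 0}, {"dx": 0, "dy": 0, "dz": 0, "ax": 0, "ay": 0, "az": 0.09, "gripper": 0}, {"dx": 0, "dy": 0, "dz": 0, "ax": 0, "ay": 0, "az": 0.09, "gripper": 0}, {"dx": 0, "dy": 0, "dz": 0, "ax": 0, "ay": 0, "az": 0.06, "gripper": 0}, {"dx": 0, "dy": 0, "dz": 0, "ax": 0, "ay": 0, "az": 0, "gripper": 0}, {"dx": 0, "dy": 0, "dz": 0, "ax": 0, "ay": 0, "az": 0, "gripper": 0}]'

```text
clock: 18.9
eef_pos: [508.6, 146.9, 109.0]
tool_rot: [3.139, 0.0, 1.343]
force: [-6.0, -3.4, 22.4]
width: 7.3
gripper_force: 65.4
```

Run:
```python
from cell import ctrl
s=ctrl.read_state();print(s["torque"],s["force"],s["eef_pos"],s["tool_rot"],s["qpos"][6],s["width"])
```

```text
[-0.70123161  1.03317918  0.07264837] [-5.98010383 -3.38400077 22.37884197] [508.59456708 146.89369823 108.95764211] [3.13948616e+00 3.49194187e-05 1.34295268e+00] -0.8975147396159724 7.255172152440469
```

>>> step_arm --plan '[{"dx": 0, "dy": 0, "dz": 0, "ax": 0, "ay": 0, "az": 0.03, "gripper": 0}, {"dx": 0, "dy": 0, "dz": 0, "ax": 0, "ay": 0, "az": 0.03, "gripper": 0}, {"dx": 0, "dy": 0, "dz": 0, "ax": 0, "ay": 0, "az": 0, "gripper": 0}, {"dx": 0, "dy": 0, "dz": 0, "ax": 0, "ay": 0, "az": 0, "gripper": 0}]'

```text
clock: 19.4
eef_pos: [508.7, 146.7, 108.9]
tool_rot: [3.139, 0.0, 1.25]
force: [-5.1, -3.1, 22.6]
width: 7.2
gripper_force: 65.6
```

Run:
```python
from cell import ctrl
from h import *
s=ctrl.read_state();print(s["torque"],s["force"],s["eef_pos"],s["tool_rot"],s["width"])
# bolt and shutter check with scene cam vs start: changed brightness near the bolt and near block keys
S=dict(np.load("scene0.npz"));n=ctrl.get_image("side");o=dict(np.load("side0.npz"));C=cloud(n);C0=cloud(dict(o))
for c in (C0,C):
    q=c.reshape(-1,3)[:,:2]-[509.1,145.4];t=-.213;a=q@[np.cos(t),np.sin(t)];b=q@[-np.sin(t),np.cos(t)];z=c.reshape(-1,3)[:,2]
    k=(abs(b)<6)&(a<-20)&(a>-85)&(z>92.5)&(z<112);print("bolt pts",k.sum(),a[k].min() if k.any() else None,a[k].max() if k.any() else None)
    k=(abs(a)<12)&(z>122)&(z<133)&(b>30)&(b<110);print("knob",k.sum(),b[k].mean() if k.any() else None)
```

```text
[-0.75398303  1.04985652  0.46669985] [-5.12094989 -3.09057558 22.64037631] [508.6700062  146.6727286  108.93922794] [3.13921062e+00 1.55133051e-04 1.25044897e+00] 7.237446118571872
bolt pts 64 -68.03765057380868 -20.014799962293175
knob 43 45.275549203757784
bolt pts 56 -68.35099573861929 -20.471497568381213
knob 13 84.9428576660204
```

The torque rose from 0.07 to 0.47 N m, which means the stop. The shutter is open and the key is held turned. I'll hand in.

```bash
python3 -c "
from cell import ctrl
print(ctrl.finish_job())"
```

```text
the job is handed in; nothing more can be done
None
```

I opened the shutter to its stop, pushed the key fully home and turned it clockwise until the wrist torque jumped at the stop. I handed the job in at about 19 s with the key still gripped and held turned; I judged the bolt drawn by that torque, since the camera check of the bolt was inconclusive.

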